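# Contact-thermometer check of a dry-block heater

### The arm

A 6-joint arm with a two-finger parallel gripper is mounted at the origin on a cart in front of the work surface, level with it; the furniture and walls round the work are solid. World frame = base frame: x ahead of the robot, y to its left, z up, the work surface at z = 0. Lengths are in m, angles in rad, forces in N, time in s.
With the tool pointing down it reaches from about 0.25 to 0.775 m from the base axis. Payload 8.9 kg.
Tool frame: the origin (TCP) lies midway between the tips of the shut fingers; the grasp point (between the pads) lies 19 mm behind it (env.pinch_z is the distance from the TCP to the grasp point, in m); z points along the fingers, y is the line along which they close (so a half turn about z gives the same grasp; the last joint's range is limited). The gripper opens to 85 mm and grips with 20 to 120 N. Pads are 22 mm wide; open, the fingers measure 114 mm over their backs; the gripper's body (76 mm by 85 mm) begins 54 mm behind the grasp point. The pads swing forward as they close: fully open they stand 13 mm farther back than shut.
Start: joints at [-1.471, 0.291, -0.153, 1.127, 0, 1.431], TCP at [0.124, -0.51, 0.206] pointing down, gripper open.
Joint ranges: [-2.52, 2.52], [-0.91, 1.74], [-1.3, 1.37], [-1.96, 2.02], [-1.52, 1.47], [-3.14, 3.14]. Speed limits (rad/s): [2.22, 2.22, 2.79, 3.14, 3.14, 3.14].

### API

Orientations are given as a unit quaternion [w, x, y, z].
In Python, from rig import env gives the robot as it stands.
- The arm moves only by the tool servo_tool, never from a script. Its argument "moves" is a list of rows, each a list of 3 entries, a list of its own where there are three numbers: the closure, from -1 (fully open) to 1 (shut), then the shift along the tool's x, y, z as a fraction of full scale, then the turn, a rotation vector about the tool's x, y, z as a fraction of full scale. A call has 1 to 20 rows; each row shifts and turns the commanded pose from where the row before left it, along the tool's axes as they then stand; what a row does not reach is not made up. Full scale, the value 1, is 15 cm for a shift and 45 degrees for a turn. A row lasts 1/10 s, in which the tool goes at most 50 mm and 8.59 degrees, less where a joint would pass 70% of its speed; a pose out of reach is approached as far as the arm can. A call with a number of a shift or a turn outside -1 to 1 is refused whole. A call with a gripper value outside its range is refused whole. The fingers move at their own pace and stop on an object; "newtons" is the grip in N (left out, the last holds). Time passes only in rows, so rows that do not move let the fingers close. It gives the time, the measured TCP pose, the force, the opening and the grip force at its end, in the units of the state.
- env.sense(): the state, without advancing time (a new reading comes with each control period).
- env.capture(name): name is "side" or "top"; returns a dict with "color" (420x560x3 uint8, blue, green, red), "vertical_fov" (degrees; the focal length in pixels is half the picture's height over the tangent of half this angle, whatever the lens; pixels are square), "cx", "cy" (the principal point, pixels), "k1" (the pictures are not rectified: a ray, as slopes to the right and down, at radius r is drawn at 1 + k1 r^2 times it, then the intrinsics apply), "world_from_camera" (4x4, takes a point from camera to world coordinates). Camera axes: x right, y down, z forward; pixel columns grow to the right and rows downward; lengths in m; the calibration is good to about 2 mm. A picture is of the moment at which its call begins. There is no depth.
- env.finish_job(): hands the job in; it is judged then, once.
The state is a dict: "t": time; "joint_pos": joint angles; "qvel": joint speeds; "joint_torque": joint torques, N m; "tcp_pos": TCP position; "eef_rot": TCP orientation; "contact_force": force on the tool from outside, world axes, zero at the start; "torque": the same for the moment, N m; "grip_width": opening from 0.0 (shut) to 1.0 (fully open); "grip_force": force on a finger pad.
Only numpy, scipy, OpenCV 4.12 (cv2) and the standard library are available. Lean on these libraries where they do the work, as an engineer would, in place of code of your own. Each camera call takes 0.05 s, during which the arm holds its last target. There are 200 camera calls.

### The job

Check the block of the dry-block heater with the contact thermometer: lift the grey cover off the heater by its wire bail and hang it by the bail on the two-prong hook of the retort stand, the bail's bar lying in the dip of both prongs and the cover hanging level and free. Then draw the yellow thermometer out of its slanted holster and hold it upright with its sprung copper foot on the red-ringed spot of the metal block, pressed down lightly so that the foot is pushed in about half of its travel. Finish while still holding it there - do not let go or put it down - and leave the other things on the bench where they stand.

Things in the scene. Friction and masses are not known exactly. Their poses are not given: they have to be found in the camera images.
- heater: dry-block heater, cream housing, 170 (x) x 200 (y) mm, fixed. Origin mid underside, z up, front with display to -x. Its aluminium block, 110 x 150 mm, centred at x +22, y 0 mm, has its top at z 92 mm; a dark rim round it stands 8 mm higher. Twelve tube wells in the block's -y half. The cover lies on the block inside the rim, with 3 mm play all round.
- spot (a point): centre of the red ring painted on the level top of the heater's block (inner radius 8, outer 10.5 mm), at x +22, y +40, z 92 mm in the heater's frame; axes as the heater's. Hidden under the cover at the start.
- cover_grip (a point): middle of the black grip sleeve (12 mm thick along x, 40 long along y, 14 high) on the bar of the cover's wire bail; z up, y along the bar. The cover is a loose grey plate, 104 (x) x 144 (y) x 16 mm, about 0.18 kg, underside 76 mm below this point; bail of 8 mm wire, legs at y +-60 mm, clear opening between plate and bar 54 mm high.
- stand: retort stand, fixed: grey base plate 160 (x) x 120 (y) x 12 mm, origin on the bench 5 mm to +x of its middle, z up; upright rod at x +62 mm, 232 mm high. Two prongs of 7 mm wire at y +-38 mm with red ends reach from the rod's cross bar to -x, axis 202 mm high, with a dip at x -32 to -48 mm, then upturned ends at x -58 mm, tops 218 mm high. 69 mm clear between the prongs.
- hook_seat (a point): where the middle of the bail's bar lies when the cover hangs: midway between the prongs, in the dip, at x -40, y 0, z 197.5 mm of the stand; axes as the stand's. To hang: bar parallel to the stand's y, pass it from the -x side over the upturned ends (bar 28 mm or more above the seat, 33 to 38 is good) so that the prongs enter the bail, then lower it into the dip.
- probe_grip (a point): grip point on the axis of the thermometer's yellow handle, 70 mm above the handle's lower end, 35 mm below its top; z along it to the top, y across its narrow 18 mm width, x across its 26 mm. Face of the free foot 136 mm below this point along -z. About 0.1 kg. It starts leaning in the holster, 16 to 21 degrees from vertical.
- foot_face (a point): centre of the flat copper foot's face at the lower end of the thermometer's thin steel stem, 10 mm in diameter; z along the thermometer to the handle.
- foot (a joint): how far the sprung foot is pushed in towards the handle: 0 free, 0.010 m fully in; the spring needs about 1 N to start, 2.3 N at half travel, 3.5 N fully in.
- holster: dark slanted holster on a grey base plate 110 x 80 mm, fixed; origin on the bench, z up. Its pocket leans 16 degrees from vertical to -x, mouth about 101 mm above the bench. The lowest 22 mm of the thermometer's handle sit in it with 1.5 mm play, the stem hangs through an opening 16 x 14 mm below. The thermometer comes out by a straight pull of 95 mm along its own axis.
- tube_rack: dark blue microtube rack with small capped tubes, 66 x 132 x 44 mm, loose; origin in the middle of its underside, z up. To be left where it stands.
- amber_vial: small amber vial with a black cap, 27 x 28 x 57 mm, loose; origin in the middle of its underside, z up. To be left where it stands.
- white_cap_vial: small clear vial with a white cap, 24 x 24 x 47 mm, loose; origin in the middle of its underside, z up. To be left where it stands.
- pink_dish: flat round dish with pink content, 89 x 89 x 15 mm, loose; origin in the middle of its underside, z up. To be left where it stands.
- red_kit: small dark red carton, 52 x 63 x 90 mm, loose; origin in the middle of its underside, z up. To be left where it stands.

How it is judged:
On the way, in this order (a step that is already met when the one before it is completed fails the run):
1. the cover hangs by its bail in the dip of the hook, let go (distance between cover_grip and hook_seat below 0.024 m and contact force between cover and stand above 0.7 N and contact force between cover and the fingers below 0.05 N and contact force between cover and heater below 0.05 N and angle between cover's own z axis and vertical below 0.2 rad), for 0.3 s.
2. the thermometer is out of its holster, in the gripper (contact force between probe and the fingers above 1 N and contact force between probe and holster below 0.05 N and distance between probe_grip and holster above 0.2 m), for 0.1 s.
At the end, for the whole second after the job is handed in: Cover hangs level and free on the hook (bar within 24 mm of its seat, tilt < 0.2 rad). Gripper holds the thermometer still, upright within 0.14 rad, foot centre within 8 mm of the ring's centre and pushed in 2 to 8.5 mm of 10, 0.5 to 6 N on the block (all of step 1 and horizontal distance between foot_face and spot below 0.008 m and angle between probe's own z axis and vertical below 0.14 rad and value of joint foot between 0.002 and 0.0085 m and contact force between probe and heater between 0.5 and 6 N and contact force between probe and the fingers above 1 N and contact force between probe and holster below 0.05 N and contact force between probe and stand below 0.05 N and linear speed of probe below 0.02 m/s and linear speed of cover below 0.05 m/s); the arm keeps its last pose, push and grip.
It fails at once if the thermometer is pressed or knocked hard on the heater (contact force between probe and heater above 20 N).
It fails at once if the cover is put down or dropped on the bench (height (world z) of cover_grip below 0.12 m).
It fails at once if another thing on the bench is pushed from its place or tipped over (distance of any of tube_rack, amber_vial, white_cap_vial, pink_dish, red_kit from where it was at the start of the episode above 0.03 m or angle between any of tube_rack, amber_vial, white_cap_vial, pink_dish, red_kit's own z axis and vertical above 0.6 rad).
It also fails if it takes over 61 s, if anything falls off the work surface, if the arm or the gripper's body presses on something with over 40 N, if the wrist force passes 120 N, or if a joint passes its speed limit or range.

## Working session

There is one attempt and no reset: what is moved stays moved. The work goes in short steps, Python scripts to look and compute and a tool call to move; the robot and the scene stay as the last step left them, time stands still between calls to the robot, and variables do not carry over. Pictures are saved under pics/ and viewed, at most 10 in all, crops included, and the job is handed in when it is done.

Besides the shell and the picture viewer there is one more tool, called after ">>>" by a JSON object that holds its "name" and its "arguments", one argument or row to a line. servo_tool: Moves the arm, as the interface text tells. Shift numbers are shares of 15 cm and turn numbers shares of 45 degrees, none past 1 either way. Its arguments: {"type":"object","properties":{"moves":{"type":"array"},"newtons":{"type":"number"}},"required":["moves"]}

```bash
ls; mkdir -p pics; python3 - <<'E'
from rig import env
import cv2
for n in("side","top"):
    c=env.capture(n); cv2.imwrite(f"pics/{n}0.png",c["color"]); print(n,{k:v for k,v in c.items() if k!="color"})
print(env.sense(),env.pinch_z)
E
```

```text
pics
side {'vertical_fov': 48.258368617199906, 'cx': 280.8044697364753, 'cy': 210.41585550552315, 'k1': -0.07097288325326197, 'world_from_camera': array([[-0.99936304,  0.03356268, -0.01212708,  0.53371752],
       [ 0.02788089,  0.52219908, -0.85236775,  1.23866949],
       [-0.02227499, -0.85216294, -0.52280221,  0.89738313],
       [ 0.        ,  0.        ,  0.        ,  1.        ]])}
top {'vertical_fov': 48.888816739787075, 'cx': 276.15547410174736, 'cy': 216.75402989133008, 'k1': -0.15104234091489177, 'world_from_camera': array([[-0.00411319, -0.9827144 ,  0.18508238,  0.21808258],
       [-0.99974677,  0.00813597,  0.02098087, -0.02032161],
       [-0.02212403, -0.18494921, -0.98249902,  1.70358743],
       [ 0.        ,  0.        ,  0.        ,  1.        ]])}
{'t': 0.1, 'joint_pos': array([-1.47131054e+00,  2.91186715e-01, -1.53982414e-01,  1.12668195e+00,
        1.22703629e-05,  1.43150797e+00]), 'qvel': array([ 0.00032733, -0.00103305,  0.00269229,  0.00018479,  0.00128981,
       -0.00065651]), 'joint_torque': array([ 1.28613494e-03, -5.37977314e+01,  3.31920326e+01,  9.27540357e-03,
       -1.86107691e-04,  2.57373813e-05]), 'tcp_pos': array([ 0.12414521, -0.50972788,  0.20513462]), 'eef_rot': array([-5.27151737e-04,  9.92881687e-01,  1.19103646e-01,  1.66287774e-05]), 'contact_force': array([ 0.15500114, -0.27043667, -0.80616543]), 'torque': array([ 0.00688318, -0.00049598,  0.00120802]), 'grip_force': 0.0, 'grip_width': 0.9997280064082713} 0.0187
```

View pics/top0.png

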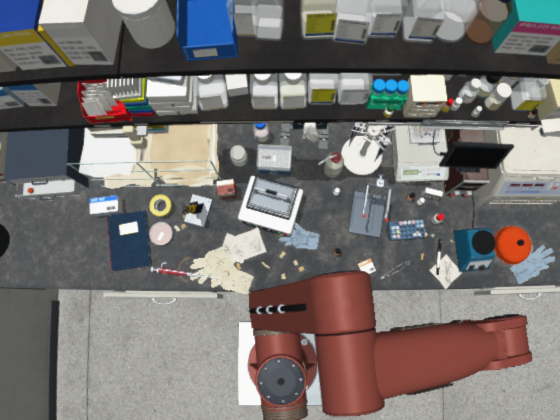

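View pics/side0.png

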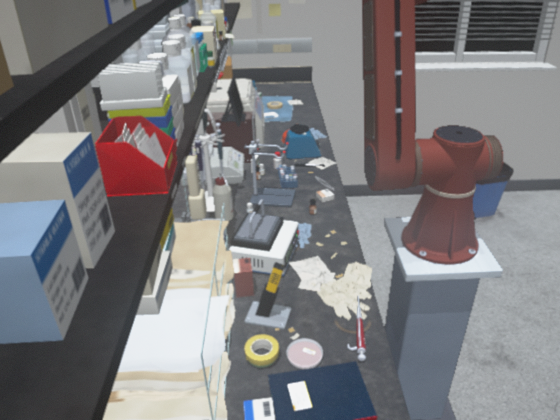

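The top view has heater at about (272,203), holster (197,210), stand (370,212), rack (407,230). The side view shows heater (265,240), holster (270,300) and stand (265,180). Next I'll look at enlarged crops.

```bash
python3 - <<'E'
import cv2,numpy as np
def crop(f,u,v,w,h,s):
    i=cv2.imread(f)[v:v+h,u:u+w]; o=cv2.resize(i,None,fx=s,fy=s,interpolation=cv2.INTER_CUBIC)
    for k in range(0,w,10): cv2.putText(o,str(u+k),(k*s,8),0,.3,(0,255,255)); o[::6,k*s]=(0,255,255)
    for k in range(0,h,10): cv2.putText(o,str(v+k),(0,k*s+4),0,.3,(0,255,255)); o[k*s,::6]=(0,255,255)
    return o
t,s="pics/top0.png","pics/side0.png"
a=np.vstack([np.hstack([crop(t,232,175,80,60,5),crop(t,340,180,80,60,5)]),np.hstack([crop(t,165,190,80,60,5),crop(s,230,265,80,60,5)])])
cv2.imwrite("pics/m1.png",a)
b=np.hstack([crop(s,225,195,80,80,5),crop(s,235,130,80,80,5)]); cv2.imwrite("pics/m2.png",b)
E
```

```text
(no output)
```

View pics/m1.png

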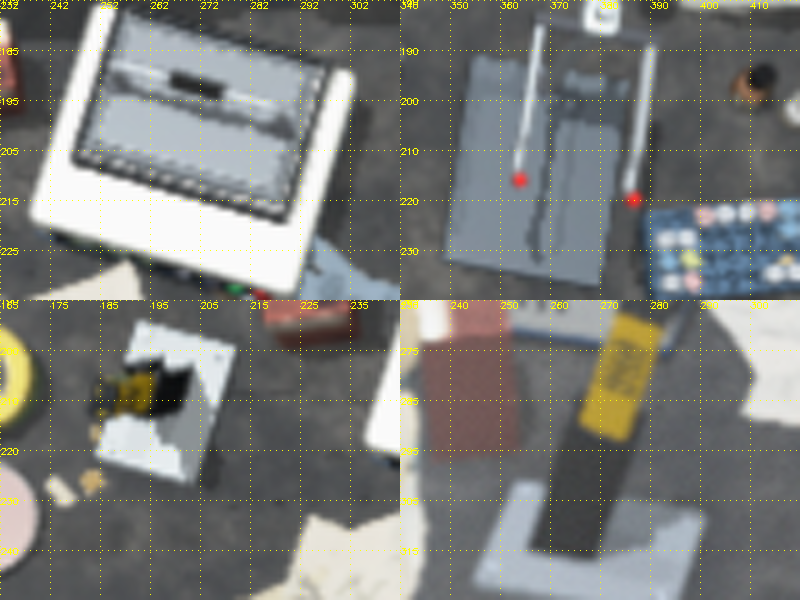

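View pics/m2.png

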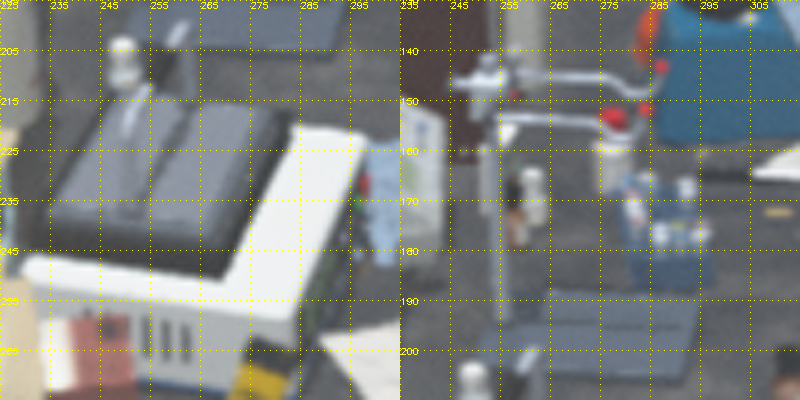

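The crops show the heater's white corners, the bail sleeve at top (271,191.5), the red prong tips at top (363.5,215.6) and (386.2,219.6), the base plates and the yellow handle. Next I'll fit poses to these readings and draw the models over the images.

```bash
cat > h.py <<'E'
import numpy as np,cv2
from rig import env
from scipy.optimize import least_squares
from scipy.spatial.transform import Rotation as R
def proj(c,P):
    T=np.linalg.inv(c["world_from_camera"]); p=np.atleast_2d(P)@T[:3,:3].T+T[:3,3]
    f=210/np.tan(np.radians(c["vertical_fov"]/2)); K=np.array([[f,0,c["cx"]],[0,f,c["cy"]],[0,0,1.]])
    return cv2.projectPoints(p.reshape(-1,1,3),np.zeros(3),np.zeros(3),K,np.array([c["k1"],0,0,0.]))[0].reshape(-1,2)
def place(x,y,yaw,L): return R.from_euler("z",yaw).apply(np.atleast_2d(L))+[x,y,0]
def box(x0,x1,y0,y1,z): return [[x0,y0,z],[x0,y1,z],[x1,y1,z],[x1,y0,z]]
E
cat > fit.py <<'E'
from h import *
import pickle
C={n:env.capture(n) for n in("top","side")}; pickle.dump(C,open("C.pkl","wb"))
def fit(obs,x0,free=0):
    def res(p):
        r=[]
        for v,o,L,px in obs:
            L=[p[3] if q is None else q for q in L]
            r.append(proj(C[v],place(*p[:3],L))[0]-(np.array(px)/5-.4+o))
        return np.ravel(r)
    s=least_squares(res,x0,loss="soft_l1"); print(s.x.round(4),np.degrees(s.x[2]).round(1)); print(s.fun.reshape(-1,2).round(1).tolist()); return s.x
a=(232,175);b=(225,195)
H=fit([("top",a,(-.085,.1,None),(32,215)),("top",a,(-.085,-.1,None),(298,293)),("top",a,(.085,-.1,None),(355,70)),("top",a,(.022,0,.168),(197,83)),
 ("side",b,(-.085,.1,None),(297,320)),("side",b,(.085,.1,None),(20,270)),("side",b,(-.085,-.1,None),(367,140))],[.5,.05,-.3,.09])
a=(340,180);b=(235,130)
S=fit([("top",a,(-.058,.038,.215),(119,180)),("top",a,(-.058,-.038,.215),(233,200)),("top",a,(-.085,.06,.012),(45,260)),("top",a,(-.085,-.06,.012),(200,285)),("top",a,(.075,.06,.012),(70,55)),
 ("side",b,(-.058,.038,.215),(245,108)),("side",b,(-.058,-.038,.215),(261,67)),("side",b,(-.085,.06,.012),(285,380)),("side",b,(-.085,-.06,.012),(295,305))],[.5,-.3,-.1])
a=(165,190);b=(230,265)
Q=fit([("top",a,(.055,.04,.008),(140,22)),("top",a,(.055,-.04,.008),(235,45)),("top",a,(-.055,-.04,.008),(195,183)),("top",a,(-.055,.04,.008),(97,155)),
 ("side",b,(-.055,.04,.008),(280,300)),("side",b,(-.055,-.04,.008),(307,215)),("side",b,(.055,.04,.008),(72,278))],[.5,.3,-.3])
# probe: yellow mask moments
for n,(u0,v0,w,h) in dict(top=(178,200,30,25),side=(258,258,35,40)).items():
    im=C[n]["color"][v0:v0+h,u0:u0+w].astype(int); m=(im[...,2]-im[...,0]>50)&(im[...,1]-im[...,0]>25)
    ys,xs=np.nonzero(m); print(n,m.sum(),xs.min()+u0,xs.max()+u0,ys.min()+v0,ys.max()+v0,cv2.minAreaRect(np.c_[xs+u0,ys+v0].astype(np.float32)))
np.save("poses.npy",np.array([H[:3],S,Q]))
def draw(n,P,col): 
    p=proj(C[n],P); cv2.polylines(big[n],[np.int32((p+.5)*6*8)],True,col,1,cv2.LINE_AA,3)
big={n:cv2.resize(C[n]["color"],None,fx=6,fy=6,interpolation=cv2.INTER_CUBIC) for n in C}
X=Q.copy()
for n in C:
    draw(n,place(*H[:3],box(-.085,.085,-.1,.1,H[3])),(0,0,255)); draw(n,place(*H[:3],box(-.03,.074,-.072,.072,.108)),(0,255,0))
    draw(n,place(*H[:3],[[.022,-.06,.168],[.022,.06,.168]]),(255,0,255)); draw(n,place(*S,box(-.085,.075,-.06,.06,.012)),(0,0,255))
    for s in(-1,1): draw(n,place(*S,[[-.058,s*.038,.215],[-.048,s*.038,.198],[-.032,s*.038,.198],[.06,s*.038,.202]][0:4]),(0,255,0))
    draw(n,place(*Q,box(-.055,.055,-.04,.04,.008)),(0,0,255))
g=lambda n,u,v,w,h:cv2.resize(big[n][v*6:(v+h)*6,u*6:(u+w)*6],(400,300))
cv2.imwrite("pics/ov.png",np.vstack([np.hstack([g("top",235,180,80,60),g("top",345,180,60,45)]),np.hstack([g("top",178,195,40,30),g("side",245,262,60,45)])]))
E
python3 fit.py
```

```text
[ 0.5716  0.0353 -0.2639  0.0696] -15.1
[[-0.5, 2.3], [0.0, 0.6], [0.3, 0.5], [0.0, 1.0], [-1.0, -0.4], [-1.2, 2.4], [-0.9, -1.2]]
[ 0.5499 -0.3221 -0.1686] -9.7
[[-0.1, 0.3], [-0.1, -0.1], [-1.0, 0.6], [-0.1, 0.7], [-0.3, 0.2], [-0.6, -0.5], [-1.0, -0.9], [-1.1, -1.7], [0.7, -2.3]]
[ 0.5636  0.3114 -0.2522] -14.4
[[-0.7, 0.4], [0.3, 0.7], [0.4, 0.9], [-0.2, 1.4], [-1.4, 1.7], [-0.5, -2.2], [-0.5, -0.0]]
top 67 183 195 205 224 ((186.08517456054688, 212.2097930908203), (9.71664810180664, 22.353904724121094), 38.1572265625)
side 262 266 282 263 292 ((274.5000305175781, 277.5), (10.119288444519043, 29.092954635620117), 18.434947967529297)
```

View pics/ov.png

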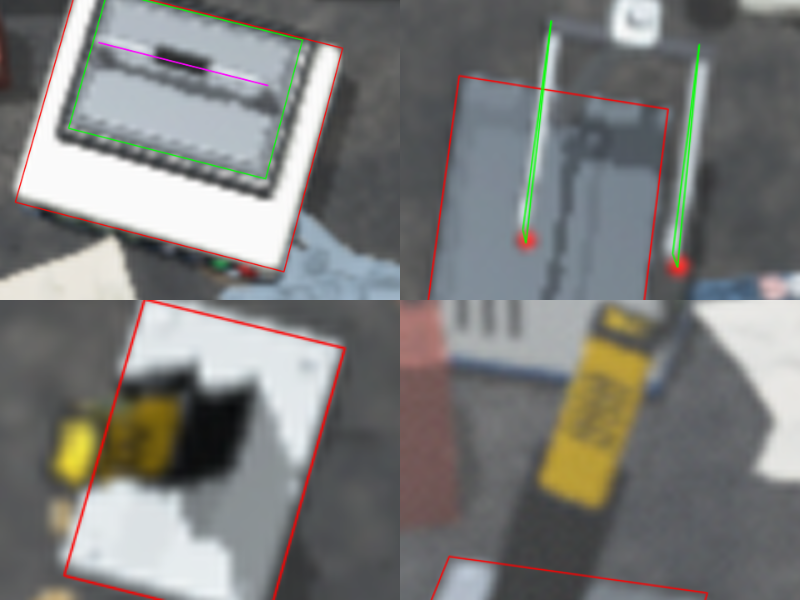

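The models lie within about 1–2 px of the images; the sleeve sits about 2.5 mm further in +x than the model. The handle's top face is at top (185,209.5) and side (279.5,264.7), and the lower visible edge is at side (271,291). Next I'll solve the probe axis and refine the sleeve.

```bash
cat > probe.py <<'E'
from h import *
import pickle
C=pickle.load(open("C.pkl","rb")); H,S,Q=np.load("poses.npy")
g=least_squares(lambda p:proj(C["top"],[p[0],p[1],.168])[0]-[271.6,191.4],[.59,.03]).x; print("sleeve",g,"model",place(*H,[.022,0,.168]))
def pts(p,L): return R.from_euler("ZY",[p[4],-p[3]]).apply(np.atleast_2d(L))+p[:3]
obs=[("top",(0,0,0),(185,209.5)),("side",(0,0,0),(279.4,264.7)),("side",(0,.009,-.083),(271.1,291.2)),("side",(.013,.009,-.083),(265.7,289.8)),("side",(-.013,.009,-.083),(276.0,292.7)),("top",(0,0,-.083),(194.5,208.5))]
for yaw in(None,-.25):
    f=lambda p:np.r_[np.ravel([proj(C[v],pts(p,L))[0]-px for v,L,px in obs]),(p[4]+.25)*(5 if yaw is None else 100),(p[3]-.31)*20]
    s=least_squares(f,[.5,.3,.18,.3,-.25]); print(s.x.round(4),np.degrees(s.x[3:]),s.fun.round(1)); p=s.x
print("grip",pts(p,[0,0,-.035]),"mouth",pts(p,[0,0,-.083]),"low",pts(p,[0,0,-.105]),"axis",pts(p,[0,0,1])-p[:3])
np.save("probe.npy",p)
big={n:cv2.resize(C[n]["color"],None,fx=10,fy=10,interpolation=cv2.INTER_CUBIC) for n in C}
for n in C:
    for z,c in((0,(0,0,255)),(-.083,(0,255,0)),(-.035,(255,0,255))):
        q=proj(C[n],pts(p,box(-.013,.013,-.009,.009,z))); cv2.polylines(big[n],[np.int32((q+.5)*80)],True,c,1,cv2.LINE_AA,3)
cv2.imwrite("pics/pr.png",np.hstack([big["top"][1950:2350,1750:2150],big["side"][2570:2970,2550:2950]]))
E
python3 probe.py
```

```text
sleeve [0.5957371  0.02769378] model [[0.59287643 0.02960719 0.168     ]]
[ 0.529   0.3189  0.174   0.267  -0.2464] [ 15.30018424 -14.1188158 ] [ 1.3  1.4 -0.5  0.5 -0.6 -0.3  0.  -0.5 -0.7 -0.1 -1.8  1.   0.  -0.9]
[ 0.529   0.3189  0.174   0.2668 -0.25  ] [ 15.28789413 -14.32199526] [ 1.3  1.4 -0.5  0.5 -0.6 -0.3  0.  -0.5 -0.7 -0.1 -1.8  1.   0.  -0.9]
grip [[0.53796599 0.31662616 0.14025944]] mouth [[0.55022877 0.3134954  0.09395801]] low [[0.55584921 0.31206047 0.07273652]] axis [[-0.25547463  0.06522412  0.96461315]]
```

View pics/pr.png

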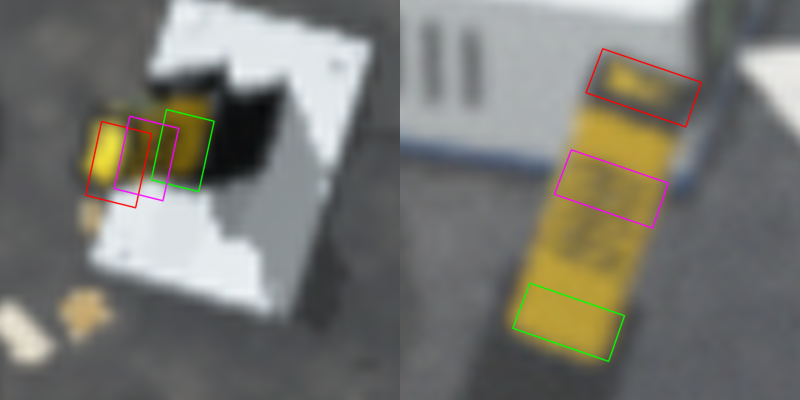

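```bash
cat >> h.py <<'E'
def plan(pos,xang,zaxis=(0,0,-1)):
    """turn first, then shift (in new tool axes), in move units"""
    s=env.sense(); q=s["eef_rot"]; R0=R.from_quat(np.r_[q[1:],q[0]])
    z=np.array(zaxis,float); z/=np.linalg.norm(z); x=np.array([np.cos(xang),np.sin(xang),0]); x-=z*(x@z); x/=np.linalg.norm(x)
    R1=R.from_matrix(np.c_[x,np.cross(z,x),z]); rv=(R0.inv()*R1).as_rotvec(); d=R1.inv().apply(np.array(pos)-s["tcp_pos"])
    print("t",round(s["t"],2),"tcp",s["tcp_pos"].round(4),"width",round(s["grip_width"],3),"gf",round(s["grip_force"],1),"F",s["contact_force"].round(1),"turn",(np.degrees(rv)/45).round(3),"shift",(d/.15).round(3))
E
python3 -c "
from h import *
plan([.595,.028,.27],np.radians(75))"
```

```text
t 0.2 tcp [ 0.1242 -0.5098  0.2053] width 1.0 gf 0.0 F [ 0.7 -0.7 -0.1] turn [-1.000e-03 -1.000e-03 -1.363e+00] shift [ 4.276  2.104 -0.432]
```

>>> {"name": "servo_tool", "arguments": {
  "moves": [
    [-1,[0,0,-0.054],[0,0,-0.17]],
    [-1,[0,0,-0.054],[0,0,-0.17]],
    [-1,[0,0,-0.054],[0,0,-0.17]],
    [-1,[0,0,-0.054],[0,0,-0.17]],
    [-1,[0,0,-0.054],[0,0,-0.17]],
    [-1,[0,0,-0.054],[0,0,-0.17]],
    [-1,[0,0,-0.054],[0,0,-0.17]],
    [-1,[0,0,-0.054],[0,0,-0.17]]
  ],
  "newtons": 40
}}

```text
t: 1.0
tcp_pos: [0.1242, -0.5099, 0.2706]
eef_rot: [-0.0, 0.792, 0.61, 0.0]
contact_force: [-0.3, 0.4, 0.5]
grip_width: 1.0
grip_force: 0.0
```

>>> {"name": "servo_tool", "arguments": {
  "moves": [
    [-1,[0.214,0.105,0],[0,0,0]],
    [-1,[0.214,0.105,0],[0,0,0]],
    [-1,[0.214,0.105,0],[0,0,0]],
    [-1,[0.214,0.105,0],[0,0,0]],
    [-1,[0.214,0.105,0],[0,0,0]],
    [-1,[0.214,0.105,0],[0,0,0]],
    [-1,[0.214,0.105,0],[0,0,0]],
    [-1,[0.214,0.105,0],[0,0,0]],
    [-1,[0.214,0.105,0],[0,0,0]],
    [-1,[0.214,0.105,0],[0,0,0]],
    [-1,[0.214,0.105,0],[0,0,0]],
    [-1,[0.214,0.105,0],[0,0,0]],
    [-1,[0.214,0.105,0],[0,0,0]],
    [-1,[0.214,0.105,0],[0,0,0]],
    [-1,[0.214,0.105,0],[0,0,0]],
    [-1,[0.214,0.105,0],[0,0,0]],
    [-1,[0.214,0.105,0],[0,0,0]],
    [-1,[0.214,0.105,0],[0,0,0]],
    [-1,[0.214,0.105,0],[0,0,0]],
    [-1,[0.214,0.105,0],[0,0,0]]
  ]
}}

```text
t: 3.0
tcp_pos: [0.5964, 0.0288, 0.2702]
eef_rot: [-0.0, 0.794, 0.608, -0.0]
contact_force: [1.1, -0.3, -0.6]
grip_width: 1.0
grip_force: 0.0
```

```bash
python3 - <<'E'
from h import *
plan([.595,.028,.149],np.radians(75))
c=env.capture("side"); print(proj(c,[[.595,.028,.168]]))
cv2.imwrite("pics/s1.png",cv2.resize(c["color"][90:290,180:380],None,fx=3,fy=3,interpolation=cv2.INTER_CUBIC))
E
```

```text
t 3.0 tcp [0.5964 0.0288 0.2702] width 1.0 gf 0.0 F [ 1.1 -0.3 -0.6] turn [-0.     0.    -0.002] shift [-0.008 -0.008  0.808]
[[254.67250905 207.56197701]]
```

View pics/s1.png

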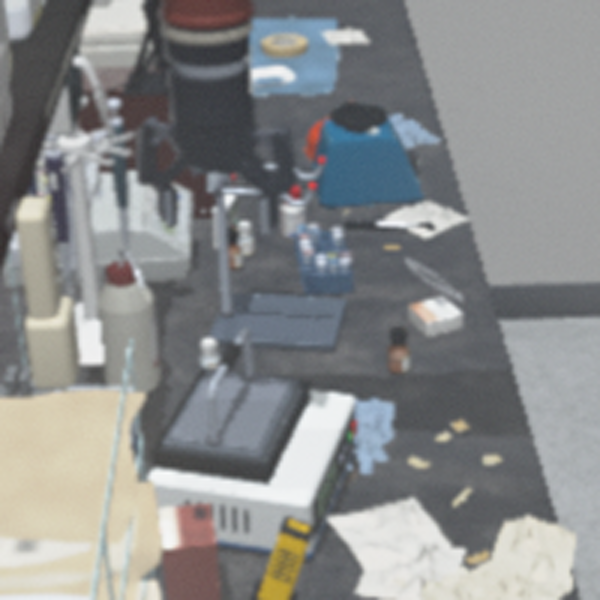

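The open fingers (crop (160,190) and (275,175)) straddle the sleeve line, with the bail legs at (215,380) and (248,340). I'll descend and close gently.

>>> {"name": "servo_tool", "arguments": {
  "moves": [
    [-1,[-0.008,-0.018,0.1],[0,0,0]],
    [-1,[0,0,0.2],[0,0,0]],
    [-1,[0,0,0.2],[0,0,0]],
    [-1,[0,0,0.2],[0,0,0]],
    [-1,[0,0,0.108],[0,0,0]],
    [-1,[0,0,0],[0,0,0]]
  ],
  "newtons": 25
}}

```text
t: 3.65
tcp_pos: [0.5908, 0.0272, 0.1467]
eef_rot: [-0.002, 0.794, 0.608, -0.002]
contact_force: [-0.9, 0.1, -0.7]
grip_width: 0.994
grip_force: 0.0
```

>>> {"name": "servo_tool", "arguments": {
  "moves": [
    [0.5,[0,0,0],[0,0,0]],
    [0.5,[0,0,0],[0,0,0]],
    [0.5,[0,0,0],[0,0,0]],
    [0.5,[0,0,0],[0,0,0]],
    [1,[0,0,0],[0,0,0]],
    [1,[0,0,0],[0,0,0]],
    [1,[0,0,0],[0,0,0]],
    [1,[0,0,0],[0,0,0]]
  ]
}}

```text
t: 4.45
tcp_pos: [0.5928, 0.0271, 0.1494]
eef_rot: [0.0, 0.794, 0.608, 0.0]
contact_force: [-0.9, 0.4, 3.5]
grip_width: 0.003
grip_force: 1.6
```

```bash
python3 - <<'E'
from h import *
print(env.sense()["grip_width"],env.sense()["grip_force"])
c=env.capture("side"); d=env.capture("top")
print(proj(c,[[.5928,.0271,.1494]]),proj(d,[[.5928,.0271,.1494]]))
g=lambda c,u,v:cv2.resize(c["color"][v:v+80,u:u+80],(400,400),interpolation=cv2.INTER_CUBIC)
cv2.imwrite("pics/s2.png",np.hstack([g(c,215,165),g(d,232,165)]))
E
```

```text
0.0031368562844640326 1.5987162105739117
[[255.71756546 212.62470153]] [[271.94428343 193.50699659]]
```

View pics/s2.png

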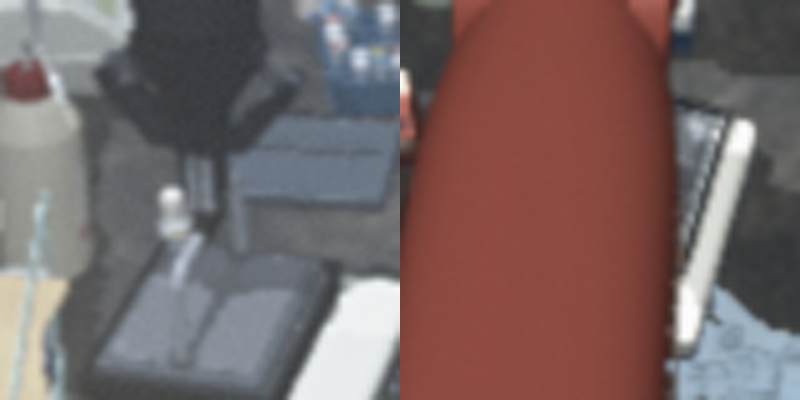

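The picture shows the closed fingers at about crop (203,190–235), right on the bar line, but the width reads shut. I'll lift a little to test the grasp.

>>> {"name": "servo_tool", "arguments": {
  "moves": [
    [1,[0,0,-0.05],[0,0,0]],
    [1,[0,0,-0.05],[0,0,0]],
    [1,[0,0,-0.05],[0,0,0]],
    [1,[0,0,0],[0,0,0]]
  ]
}}

```text
t: 4.95
tcp_pos: [0.5937, 0.027, 0.1732]
eef_rot: [0.001, 0.794, 0.608, 0.001]
contact_force: [-0.3, 0.4, -0.1]
grip_width: -0.004
grip_force: 0.0
```

```bash
python3 - <<'E'
from h import *
s=env.sense();print(s["grip_width"],s["grip_force"],s["contact_force"],s["tcp_pos"])
c=env.capture("side")
g=lambda c,u,v:cv2.resize(c["color"][v:v+75,u:u+100],(800,600),interpolation=cv2.INTER_CUBIC)
cv2.imwrite("pics/s3.png",g(c,210,170))
E
```

```text
-0.0038857603996176235 0.0 [-0.25539878  0.43009344 -0.05287759] [0.59370688 0.02698267 0.17318398]
```

View pics/s3.png

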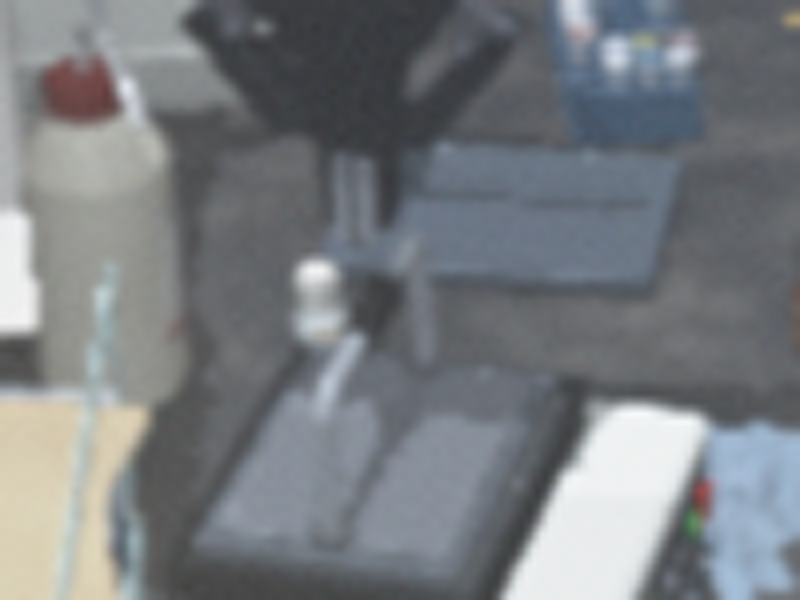

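The bar runs from (325,410) to (411,240) with the sleeve at about (378,310), untouched. The fingertips end near (355,243), so they closed above the sleeve. I'll check the fingertip's image position in numbers before a deeper grasp.

```bash
python3 - <<'E'
from h import *
c=env.capture("side"); s=env.sense(); t=s["tcp_pos"]
print(proj(c,[t,t+[0,0,.019],t+[0,0,.073]]).round(1))
g=cv2.cvtColor(c["color"],cv2.COLOR_BGR2GRAY)
print("     ",*range(247,266))
for v in range(184,224): print(v,*[f"{x:3d}" for x in g[v,247:266]])
E
```

```text
[[255.3 206.2]
 [254.9 200.8]
 [254.  184.9]]
      247 248 249 250 251 252 253 254 255 256 257 258 259 260 261 262 263 264 265
184  61  62  62  60  61  61  57  60  61  60  59  60  60  62  60  62  64  60  63
185  62  64  62  61  60  61  59  60  60  61  63  58  58  58  61  63  62  64  64
186  68  65  64  62  62  60  62  63  60  59  61  59  62  62  59  62  61  66  72
187  85  76  67  61  63  60  58  59  61  60  63  59  61  60  63  62  66  78  94
188 100  94  78  69  64  69  65  61  60  62  58  60  61  65  70  67  80 105 125
189 104 101  87  76  77  90  84  78  75  69  64  60  65  76  83  82  88 107 120
190 107 104  93  79  92 109  99  99 103  86  68  61  64  79  87  88  95 110 117
191 109 105  94  78  91 110 103 104 112  97  73  60  66  76  84  90 103 114 113
192 101 100  94  82  87 110 104 101 116 101  75  62  64  73  82  91 105 113 114
193 100 102 102  85  86 117 111 104 119 106  75  63  62  76  84  91 103 110 111
194 102 101  97  85  91 120 116 109 120 107  79  64  63  78  91  97  98 102 102
195  99 101  97  84  90 118 117 111 124 110  80  64  70  92 108 115 114 113 112
196  98  99 
[... 1527 characters left out ...]
 157 176 161 132 112 109 112 108 107  99  94 104 107  99 100
216  94 104 115 149 176 174 142 116 112 110 109 111 109 104  94  95  96  98 101
217 100 108 130 179 189 161 125 109 110 112 114 110 112 109 101  97 100 106 110
218 117 120 145 187 186 149 116 110 111 113 111 111 109 110 105 105 106 110 111
219 139 139 157 186 175 137 116 120 120 114 111 110 110 107 106 105 110 111 110
220 149 150 166 176 161 137 127 138 140 128 113 110 106 106 105 110 111 113 112
221 149 152 165 171 153 142 143 147 146 132 114 105 103 104 107 111 116 121 121
222 146 146 154 157 144 139 142 145 144 137 120 107 104 105 108 114 130 138 138
223 144 144 142 141 135 137 141 143 144 140 120 107 104 106 116 133 141 144 142
```

>>> {"name": "servo_tool", "arguments": {
  "moves": [
    [-1,[0,0,-0.15],[0,0,0]],
    [-1,[0,0,0],[0,0,0]],
    [-1,[0,0,0],[0,0,0]],
    [-1,[0,-0.025,0],[0,0,0]],
    [-1,[0,0,0.15],[0,0,0]],
    [-1,[0,0,0.15],[0,0,0]],
    [-1,[0,0,0.12],[0,0,0]],
    [-1,[0,0,0],[0,0,0]]
  ]
}}

```text
t: 5.85
tcp_pos: [0.5866, 0.0283, 0.1281]
eef_rot: [-0.002, 0.794, 0.608, -0.002]
contact_force: [-0.9, 0.3, 0.6]
grip_width: 1.003
grip_force: 0.0
```

>>> {"name": "servo_tool", "arguments": {
  "moves": [
    [0.7,[0,0,0],[0,0,0]],
    [0.7,[0,0,0],[0,0,0]],
    [0.7,[0,0,0],[0,0,0]],
    [1,[0,0,0],[0,0,0]],
    [1,[0,0,0],[0,0,0]],
    [1,[0,0,0],[0,0,0]]
  ]
}}

```text
t: 6.45
tcp_pos: [0.5894, 0.028, 0.1315]
eef_rot: [0.0, 0.794, 0.608, 0.0]
contact_force: [1.2, -0.2, 0.8]
grip_width: 0.133
grip_force: 30.1
```

The width of 0.133 (11.3 mm) and 30 N show the sleeve is held. The fingers are effectively about 20 mm shorter than reported, so I'll use the measured offset, sleeve z = TCP + 0.0365. Now I lift.

>>> {"name": "servo_tool", "arguments": {
  "moves": [
    [1,[0,0,-0.05],[0,0,0]],
    [1,[0,0,-0.1],[0,0,0]],
    [1,[0,0,-0.15],[0,0,0]],
    [1,[0,0,-0.2],[0,0,0]],
    [1,[0,0,-0.2],[0,0,0]],
    [1,[0,0,-0.2],[0,0,0]],
    [1,[0,0,0],[0,0,0]],
    [1,[0,0,0],[0,0,0]]
  ]
}}

```text
t: 7.25
tcp_pos: [0.5894, 0.028, 0.2667]
eef_rot: [0.0, 0.794, 0.608, 0.0]
contact_force: [-0.3, -0.7, -1.4]
grip_width: 0.128
grip_force: 29.9
```

```bash
python3 - <<'E'
from h import *
plan([.382,-.2935,.26],np.radians(80.3))
c=env.capture("top"); im=c["color"]; hsv=cv2.cvtColor(im,cv2.COLOR_BGR2HSV)
H,S,Q=np.load("poses.npy"); p=proj(c,place(*H,[.022,.04,.092]))[0]; print("spot pred",p)
print(hsv[int(p[1])-9:int(p[1])+10,int(p[0])-9:int(p[0])+10,1])
E
```

```text
t 7.25 tcp [0.5894 0.028  0.2667] width 0.128 gf 29.9 F [-0.3 -0.7 -1.4] turn [ 0.001 -0.    -0.12 ] shift [-2.346 -1.002  0.045]
spot pred [260.97738934 194.51398577]
[[130 131 132 132 132 131 134 132 133 132 133 134 134 135 138 137 137 136
  138]
 [131 131 130 132 132 132 130 133 133 132 132 132 133 135 136 138 136 136
  138]
 [130 130 131 131 132 132 132 130 130 130 132 132 131 135 136 136 137 139
  138]
 [130 131 131 131 132 130 132 129 130 130 132 132 133 133 135 133 136 137
  138]
 [128 129 131 131 131 131 131 132 132 132 132 132 133 132 134 135 138 137
  137]
 [130 130 129 130 130 131 131 128 132 130 131 130 132 133 133 136 137 136
  138]
 [132 130 131 131 130 128 128 128 128 128 129 131 132 134 133 134 137 138
  135]
 [129 130 129 128 128 127 127 127 128 130 129 132 131 133 134 134 136 139
  135]
 [129 129 128 128 126 127 127 128 128 128 130 131 131 133 133 136 135 137
  135]
 [129 128 127 126 126 128 128 128 128 128 128 131 132 132 133 134 136 136
  137]
 [128 126 127 126 127 127 127 126 127 128 128 129 131 132 133 133 135 135
  139]
 [129 126 127 127 128 125 127 127 128 128 130 129 130 132 132 134 135 135
  136]
 [125 124 126 126 127 126 126 128 128 128 128 129 130 130 132 133 134 135
  136]
 [125 124 125 125 128 126 126 128 128 128 128 128 129 131 129 132 133 135
  136]
 [126 125 124 126 126 126 127 127 127 128 128 128 128 131 131 133 134 136
  137]
 [126 126 127 127 125 127 126 125 127 128 128 127 130 130 131 133 134 134
  138]
 [126 124 124 125 127 126 126 128 127 128 128 128 130 131 133 133 133 136
  136]
 [127 126 126 125 126 126 127 128 127 128 128 129 130 131 130 133 133 134
  135]
 [126 124 125 125 127 126 126 126 127 128 128 128 130 132 132 131 134 134
  137]]
```

>>> {"name": "servo_tool", "arguments": {
  "moves": [
    [1,[0,0,0],[0,0,-0.12]],
    [1,[-0.1,-0.04,0],[0,0,0]],
    [1,[-0.19,-0.08,0],[0,0,0]],
    [1,[-0.21,-0.09,0],[0,0,0]],
    [1,[-0.21,-0.09,0],[0,0,0]],
    [1,[-0.21,-0.09,0],[0,0,0]],
    [1,[-0.21,-0.09,0],[0,0,0]],
    [1,[-0.21,-0.09,0],[0,0,0]],
    [1,[-0.21,-0.09,0],[0,0,0]],
    [1,[-0.21,-0.09,0],[0,0,0]],
    [1,[-0.21,-0.09,0],[0,0,0]],
    [1,[-0.21,-0.09,0],[0,0,0]],
    [1,[-0.19,-0.08,0],[0,0,0]],
    [1,[-0.1,-0.04,0],[0,0,0]],
    [1,[0,0,0.15],[0,0,0]],
    [1,[0,0,0.15],[0,0,0]],
    [1,[0,0,0.15],[0,0,0]],
    [1,[0,0,0],[0,0,0]],
    [1,[0,0,0],[0,0,0]],
    [1,[0,0,0],[0,0,0]]
  ]
}}

```text
t: 9.3
tcp_pos: [0.3715, -0.311, 0.1997]
eef_rot: [0.001, 0.765, 0.644, -0.0]
contact_force: [-0.3, -1.3, -1.1]
grip_width: 0.132
grip_force: 29.9
```

```bash
python3 - <<'E'
from h import *
plan([.5105,-.3154,.198],np.radians(80.3))
s=env.sense();c=env.capture("side"); d=env.capture("top")
S=np.load("poses.npy")[1]; t=s["tcp_pos"]; yaw=np.radians(-9.7)
L=[[0,.06,0],[0,-.06,0],[0,0,0],[-.052,.072,-.06],[.052,.072,-.06]]
P=place(t[0],t[1],yaw,L)+[0,0,t[2]+.0365]
tips=place(*S,[[-.058,.038,.215],[-.058,-.038,.215]])
print(proj(c,P).round(1).tolist(),proj(c,tips).round(1).tolist())
def red(c,box):
    u0,v0,u1,v1=box; im=c["color"][v0:v1,u0:u1].astype(int); m=((im[...,2]-im[...,1]>50)&(im[...,2]-im[...,0]>50)).astype(np.uint8)
    n,l,st,ce=cv2.connectedComponentsWithStats(m); print([(st[i,4],(ce[i]+[u0,v0]).round(1).tolist()) for i in range(1,n)])
red(c,(270,130,300,165)); red(d,(350,200,400,230)); print(proj(d,tips).round(1).tolist())
b=cv2.resize(c["color"][120:220,220:353],None,fx=6,fy=6,interpolation=cv2.INTER_CUBIC)
for q in proj(c,np.r_[P,tips]): cv2.circle(b,tuple(np.int32((q-[220,120]+.5)*6)),3,(0,255,0),1)
cv2.imwrite("pics/s4.png",b)
E
```

```text
t 9.3 tcp [ 0.3715 -0.311   0.1997] width 0.132 gf 29.9 F [-0.3 -1.3 -1.1] turn [ 0.001  0.001 -0.001] shift [0.127 0.918 0.011]
[[317.0, 146.8], [319.5, 133.6], [318.3, 140.0], [331.4, 164.6], [301.7, 163.3]] [[283.0, 150.7], [285.8, 142.1]]
[(np.int32(32), [284.1, 135.8]), (np.int32(4), [286.5, 142.5]), (np.int32(4), [283.5, 151.5]), (np.int32(15), [277.2, 153.1])]
[(np.int32(4), [363.5, 215.5]), (np.int32(84), [395.2, 225.1]), (np.int32(11), [386.4, 219.5])]
[[363.3, 215.9], [386.1, 219.5]]
```

View pics/s4.png

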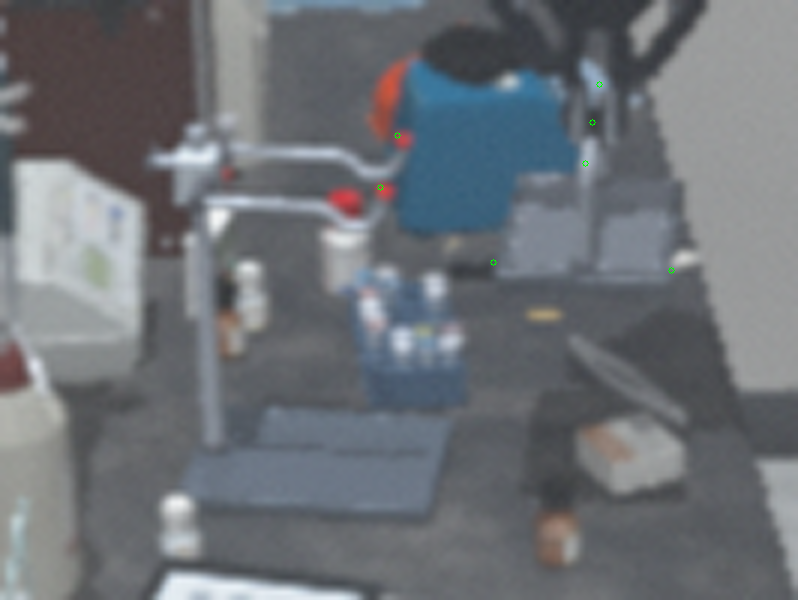

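The held cover is level, its bail bar at about (590,125), and the model dots match bar and prong tips (404,140) and (385,191) within about 1 px. I'll move in over the prong ends and lower.

>>> {"name": "servo_tool", "arguments": {
  "moves": [
    [1,[0.127,0,0.01],[0,0,0]],
    [1,[0,0.1,0],[0,0,0]],
    [1,[0,0.15,0],[0,0,0]],
    [1,[0,0.15,0],[0,0,0]],
    [1,[0,0.15,0],[0,0,0]],
    [1,[0,0.15,0],[0,0,0]],
    [1,[0,0.12,0],[0,0,0]],
    [1,[0,0.09,0],[0,0,0]],
    [1,[0,0,0],[0,0,0]],
    [1,[0,0,0],[0,0,0]]
  ]
}}

```text
t: 10.4
tcp_pos: [0.509, -0.3147, 0.1974]
eef_rot: [-0.0, 0.764, 0.645, -0.0]
contact_force: [-0.3, -0.3, -1.6]
grip_width: 0.129
grip_force: 29.9
```

```bash
python3 -c "
from h import *
plan([.5098,-.3153,.161],np.radians(80.3))"
```

```text
t 10.4 tcp [ 0.509  -0.3147  0.1974] width 0.129 gf 29.9 F [-0.3 -0.3 -1.6] turn [-0.  0. -0.] shift [-0.003  0.006  0.243]
```

>>> {"name": "servo_tool", "arguments": {
  "moves": [
    [1,[0,0.005,0.07],[0,0,0]],
    [1,[0,0,0.07],[0,0,0]],
    [1,[0,0,0.05],[0,0,0]],
    [1,[0,0,0.02],[0,0,0]],
    [1,[0,0,0.01],[0,0,0]],
    [1,[0,0,0],[0,0,0]],
    [1,[0,0,0],[0,0,0]]
  ]
}}

```text
t: 11.1
tcp_pos: [0.5101, -0.3151, 0.1645]
eef_rot: [0.0, 0.764, 0.645, 0.0]
contact_force: [0.8, 0.0, -0.9]
grip_width: 0.128
grip_force: 29.8
```

>>> {"name": "servo_tool", "arguments": {
  "moves": [
    [1,[0,0,0.01],[0,0,0]],
    [1,[0,0,0.01],[0,0,0]],
    [1,[0,0,0],[0,0,0]],
    [1,[0,0,0],[0,0,0]]
  ]
}}

```text
t: 11.5
tcp_pos: [0.5099, -0.3149, 0.1612]
eef_rot: [-0.0, 0.764, 0.645, -0.0]
contact_force: [0.8, 0.4, -1.8]
grip_width: 0.135
grip_force: 29.9
```

>>> {"name": "servo_tool", "arguments": {
  "moves": [
    [1,[0,0,0.01],[0,0,0]],
    [1,[0,0,0.01],[0,0,0]],
    [1,[0,0,0],[0,0,0]],
    [1,[0,0,0],[0,0,0]]
  ]
}}

```text
t: 11.9
tcp_pos: [0.5102, -0.3151, 0.1601]
eef_rot: [0.001, 0.764, 0.645, 0.0]
contact_force: [-4.1, 3.1, 15.0]
grip_width: 0.131
grip_force: 32.1
```

>>> {"name": "servo_tool", "arguments": {
  "moves": [
    [1,[0,0,-0.01],[0,0,0]],
    [1,[0,0,0],[0,0,0]],
    [0.6,[0,0,0],[0,0,0]],
    [0.3,[0,0,0],[0,0,0]],
    [0,[0,0,0],[0,0,0]],
    [0,[0,0,0],[0,0,0]],
    [0,[0,0,0],[0,0,0]]
  ]
}}

```text
t: 12.6
tcp_pos: [0.5099, -0.3149, 0.1595]
eef_rot: [-0.0, 0.764, 0.645, -0.0]
contact_force: [0.5, -0.2, -0.1]
grip_width: 0.5
grip_force: 0.0
```

>>> {"name": "servo_tool", "arguments": {
  "moves": [
    [0,[0,0,-0.05],[0,0,0]],
    [0,[0,0,-0.1],[0,0,0]],
    [0,[0,0,-0.2],[0,0,0]],
    [0,[0,0,-0.25],[0,0,0]],
    [0,[0,0,-0.25],[0,0,0]],
    [0,[0,0,0],[0,0,0]]
  ]
}}

```text
t: 13.2
tcp_pos: [0.5117, -0.3163, 0.2931]
eef_rot: [0.004, 0.764, 0.645, 0.001]
contact_force: [-0.3, -0.9, -0.4]
grip_width: 0.499
grip_force: 0.0
```

```bash
python3 - <<'E'
from h import *
S=np.load("poses.npy")[1]; c=env.capture("side"); g=cv2.cvtColor(c["color"],cv2.COLOR_BGR2GRAY)
print(env.sense()["grip_width"])
P=place(*S,[[-.04,.06,.1975],[-.04,-.06,.1975],[-.04,0,.1975],[-.092,.072,.1375],[.012,.072,.1375],[.012,-.072,.1375],[-.092,-.072,.1375],[-.092,.072,.1215]])
print(proj(c,P).round(0).tolist())
for v in range(144,186,2): print(v,*[f"{x:3d}" for x in g[v,254:310:2]])
# what differs between before-hang picture?
E
```

```text
0.4991228557762192
[[277.0, 158.0], [282.0, 144.0], [280.0, 151.0], [292.0, 175.0], [263.0, 174.0], [269.0, 157.0], [296.0, 158.0], [292.0, 179.0]]
144 181 151 151 176 154 144 139 131 116 107 109 106  96  96 101  94  94  95  89  92  93  90  91  88  91  93  92  92
146 228 143 111 147 144 129 126 128 117 116 119 125 129 107 130  98 109  92  91  88  92  91  91  90  91  90  92  95
148 148 115  93 107 111 103 102  98  95  92  92  90 100 102 119 124  96  84  91  90  90  90  90  90  90  91  92  90
150 107  98  93 105 110 106 103  93  91  89  92  94  87  70  85  99  82  86  90  91  90  90  90  92  91  91  91  92
152 123 138 136 139 122 114 110  94  91  90  89 102  87  66  90 105  83  88  88  87  89  90  91  91  91  93  90  91
154 139 188 163 156 151 148 151 150 159 166 158 109 135 121 117 106  82  89  89  89  89  90  90  91  89  90  92  92
156 165 239 141  97  97  95  94  94  94  98 119 163 171 134 131 104  91  86  90  87  86  88  88  89  89  89  89  91
158 147 180  97 100  96  95  97  97  97 104 144 154 175 135 113 101  87  79  82  85  90  87  87  91  96 101  97 101
160 130 114  98  99  96 
[... 783 characters left out ...]
 130
174 138 125 135 141 154 118 139 151 123 127 131 108 112 112 138 137 140 140 131 106 105  98  80  77  79  77  76  75
176 135 115 142 132  96 105 111 118 124 123 120 116 104 113 118 116 117 119 116 108 183 155  80  76  75  74  78  77
178 138 114 129 117 105  93  87  85  86  86  84  88  89  87  90  94  95  99 101  92 146 109  74  74  78  74  77  76
180 139 111  94  96 104  99  95  98  97  94  95  96  93  95  87  82 100  91  95  91 111  95  76  74  75  76  74  77
182 136 114 101  97  95  98  98 100  95  91  94  92  95  90  87  84  85  86  83  85  82  82  79  74  77  74  78  74
184 135 115  99  94  92  93  93  96  92  90  91  85  92  96  87  83  85  83  84  84  84  84  80  76  75  77  75  75
```

The cover's plate shows at side u 266–293, v 160–177, where the model predicts it when hung, so it hangs level. Now I'll locate the red ring and refine the probe.

```bash
python3 - <<'E'
from h import *
H,S,Q=np.load("poses.npy"); C={n:env.capture(n) for n in("top","side")}
W=place(*H,[.022,.04,.092])[0]; print("pred",W)
est=[]
for n,c in C.items():
    p=proj(c,W)[0]; u,v=np.int32(p.round()); im=c["color"][v-9:v+10,u-9:u+10].astype(float); r=im[...,2]-im[...,:2].mean(2); w=np.clip(r-15,0,None)
    ys,xs=np.nonzero(w); 
    if len(xs): q=np.array([u-9+np.average(xs,weights=w[ys,xs]),v-9+np.average(ys,weights=w[ys,xs])]); print(n,p.round(1),q.round(1),len(xs),xs.min()-9,xs.max()-9,ys.min()-9,ys.max()-9, least_squares(lambda a:proj(c,[a[0],a[1],.092])[0]-q,W[:2]).x.round(4))
c=C["top"]; def_=0
# block / rim check: gray profile through block along heater x and y
g=cv2.cvtColor(c["color"],cv2.COLOR_BGR2GRAY)
exec(open("probe.py").read().split("for yaw")[0].split("np.load(\"poses.npy\")")[1].split("def pts")[1].join(["def pts",""])) if 0 else None
def pts(p,L): return R.from_euler("ZY",[-.255,-p[3]]).apply(np.atleast_2d(L))+p[:3]
obs=[("top",(0,0,0),(185,209.5)),("side",(0,0,0),(279.4,264.7)),("side",(0,.009,-.083),(271.1,291.2)),("side",(.013,.009,-.083),(265.7,289.8)),("side",(-.013,.009,-.083),(276.0,292.7)),("top",(0,0,-.083),(194.5,208.5))]
s=least_squares(lambda p:np.r_[np.ravel([proj(C[v],pts(p,L))[0]-px for v,L,px in obs]),(p[2]-.179)*1000,(p[3]-.3)*20],[.5,.3,.18,.3]); p=s.x; print(p,s.fun.round(1))
ax=pts(p,[0,0,1])[0]-p[:3]; print("axis",ax); np.save("probe.npy",np.r_[p,ax])
print("pre"); plan(p[:3]+ax*.06,np.pi-.255,-ax)
E
```

```text
pred [0.60330987 0.06822251 0.092     ]
top [261.  194.5] [261.  194.1] 20 -2 3 -4 1 [0.6048 0.068 ]
side [253. 236.] [253.9 237.2] 10 -3 4 0 2 [0.6002 0.0745]
[0.52941189 0.32147613 0.17820923 0.25608723] [ 0.3  1.1 -0.7 -0.2 -0.4 -0.8  0.1 -1.  -0.5 -0.6 -2.7  0.9 -0.8 -0.9]
axis [-0.24510653  0.06389309  0.96738847]
pre
t 13.35 tcp [ 0.5098 -0.3149  0.2871] width 0.5 gf 0.0 F [ 0.3  0.1 -0.3] turn [-0.242 -0.264 -1.88 ] shift [1.097 4.138 0.063]
```

The ring appears red near top (261,194) and side (254,237), giving a spot at about (0.6035,0.070). I'll turn for the probe first, then recompute.

>>> {"name": "servo_tool", "arguments": {
  "moves": [
    [-1,[0,0,-0.1],[0,0,0]],
    [-1,[0,0,-0.1],[0,0,0]],
    [-1,[0,0,0],[-0.022,-0.024,-0.171]],
    [-1,[0,0,0],[-0.022,-0.024,-0.171]],
    [-1,[0,0,0],[-0.022,-0.024,-0.171]],
    [-1,[0,0,0],[-0.022,-0.024,-0.171]],
    [-1,[0,0,0],[-0.022,-0.024,-0.171]],
    [-1,[0,0,0],[-0.022,-0.024,-0.171]],
    [-1,[0,0,0],[-0.022,-0.024,-0.171]],
    [-1,[0,0,0],[-0.022,-0.024,-0.171]],
    [-1,[0,0,0],[-0.022,-0.024,-0.171]],
    [-1,[0,0,0],[-0.022,-0.024,-0.171]],
    [-1,[0,0,0],[-0.022,-0.024,-0.171]],
    [-1,[0,0,0],[0,0,0]]
  ]
}}

```text
t: 14.75
tcp_pos: [0.5088, -0.3146, 0.3158]
eef_rot: [0.126, 0.125, 0.984, -0.016]
contact_force: [-0.6, -0.3, 0.3]
grip_width: 1.001
grip_force: 0.0
```

```bash
python3 - <<'E'
from h import *
p=np.load("probe.npy"); mid=p[:3]-p[4:]*.04; a=.29; ax=R.from_euler("ZY",[-.255,-a]).apply([0,0,1]); top=mid+ax*.04
np.save("pr2.npy",np.r_[top,ax]); print(top,ax); plan(top+ax*.06,np.pi-.255,-ax)
E
```

```text
[0.52814793 0.32180561 0.17784345] [-0.27670547  0.07213014  0.95824388]
t 14.75 tcp [ 0.5088 -0.3146  0.3158] width 1.001 gf 0.0 F [-0.6 -0.3  0.3] turn [ 0.001 -0.045  0.002] shift [1.169 4.138 0.211]
```

>>> {"name": "servo_tool", "arguments": {
  "moves": [
    [-1,[0,0,0],[0,-0.045,0]],
    [-1,[0.065,0.23,0],[0,0,0]],
    [-1,[0.065,0.23,0],[0,0,0]],
    [-1,[0.065,0.23,0],[0,0,0]],
    [-1,[0.065,0.23,0],[0,0,0]],
    [-1,[0.065,0.23,0],[0,0,0]],
    [-1,[0.065,0.23,0],[0,0,0]],
    [-1,[0.065,0.23,0],[0,0,0]],
    [-1,[0.065,0.23,0],[0,0,0]],
    [-1,[0.065,0.23,0],[0,0,0]],
    [-1,[0.065,0.23,0],[0,0,0]],
    [-1,[0.065,0.23,0],[0,0,0]],
    [-1,[0.065,0.23,0],[0,0,0]],
    [-1,[0.065,0.23,0],[0,0,0]],
    [-1,[0.065,0.23,0],[0,0,0]],
    [-1,[0.065,0.23,0],[0,0,0]],
    [-1,[0.065,0.23,0],[0,0,0]],
    [-1,[0.065,0.23,0],[0,0,0]],
    [-1,[0.065,0.23,0],[0,0,0]],
    [-1,[0,0,0],[0,0,0]]
  ]
}}

```text
t: 16.75
tcp_pos: [0.5025, 0.3318, 0.2647]
eef_rot: [0.143, 0.126, 0.981, -0.019]
contact_force: [0.2, -0.2, -0.8]
grip_width: 1.0
grip_force: 0.0
```

```bash
python3 - <<'E'
from h import *
p=np.load("pr2.npy"); top,ax=p[:3],p[3:]
plan(top+ax*.06,np.pi-.255,-ax)
plan(top-ax*.055,np.pi-.255,-ax)
# side view: where is the yellow now, and gripper relative
c=env.capture("side"); im=c["color"].astype(int); y=(im[...,2]-im[...,0]>50)&(im[...,1]-im[...,0]>25)
ys,xs=np.nonzero(y[255:300,250:300]); print(xs.min()+250,xs.max()+250,ys.min()+255,ys.max()+255)
print("proj tip line",proj(c,[top+ax*k for k in(.06,0,-.035,-.083)]).round(1).tolist())
g=cv2.cvtColor(c["color"],cv2.COLOR_BGR2GRAY)
for v in range(236,276,2): print(v,*[f"{q:3d}" for q in g[v,258:318:2]])
E
```

```text
t 16.75 tcp [0.5025 0.3318 0.2647] width 1.0 gf 0.0 F [ 0.2 -0.2 -0.8] turn [-0.001 -0.    -0.   ] shift [-0.009 -0.021  0.207]
t 16.75 tcp [0.5025 0.3318 0.2647] width 1.0 gf 0.0 F [ 0.2 -0.2 -0.8] turn [-0.001 -0.    -0.   ] shift [-0.009 -0.021  0.974]
266 283 264 292
proj tip line [[285.6, 246.6], [279.2, 264.7], [275.6, 274.8], [271.0, 288.0]]
236 231 232 230 232 232 234 233 148  73 139 241 241 241 241 227 145  97  79 115 116 143 167 171 178 178 168 139 107 104  98
238 232 232 232 233 233 235 212  95  79 222 242 241 241 241 241 239 215 129 121  91 111 165 170 169 169 124 106 100 100  99
240 233 231 232 233 234 233 150  73 151 241 241 241 241 241 241 239 211 100  92  82 140 178 170 166 175 129 104  98  98 101
242 223 225 229 234 235 212  93  80 225 242 241 241 241 241 241 235 163  90 109  86 104 181 183 170 177 161 109 103 102 136
244  84  99 115 145 150 122  71 133 241 241 241 241 241 241 241 221 113  88  87 111  92 163 181 139 124 120 109 109 105 154
246  77  74  76  77  77  75  77 220 242 241 241 241 241 242 237 177 105  84  81 134 102 161 175 128 107 106 107 107 107 106
248  
[... 1030 characters left out ...]
 125 144 155 111  79  97 194 231 231 231 231 231 230 229 219 219 226 224 222 222
266 132 169 126 175 176 177 178 167  88  90 119 126 154  83  86  83 106 204 226 222 225 225 230 226 225 227 227 226 226 225
268 173 176 171 177 175 175 174 167 142 122  88  82  85  96  92  86 108 135 220 228 226 225 229 230 230 229 225 221 223 222
270 162 169 174 177 173 177 174 168 158 157 151 137 111 127  89  90 104 104 140 219 227 228 222 222 224 222 225 221 225 226
272  88 102 109 116 129 146 160 149 146 156 157 153 149 118  89 100 101 104 105 154 223 226 227 223 220 222 217 221 228 230
274  96  97  96  90  83  86 123 142 122 119 142 143 122  95  99 103 101 103 108 109 197 231 232 231 232 231 230 226 226 230
```

>>> {"name": "servo_tool", "arguments": {
  "moves": [
    [-1,[-0.009,-0.021,0.15],[0,0,0]],
    [-1,[0,0,0.15],[0,0,0]],
    [-1,[0,0,0.15],[0,0,0]],
    [-1,[0,0,0.15],[0,0,0]],
    [-1,[0,0,0.1],[0,0,0]],
    [-1,[0,0,0.1],[0,0,0]],
    [-1,[0,0,0],[0,0,0]]
  ]
}}

```text
t: 17.5
tcp_pos: [0.5362, 0.3142, 0.1498]
eef_rot: [0.143, 0.127, 0.981, -0.02]
contact_force: [0.0, -0.5, 0.2]
grip_width: 0.998
grip_force: 0.0
```

>>> {"name": "servo_tool", "arguments": {
  "moves": [
    [-1,[0,0,0.08],[0,0,0]],
    [-1,[0,0,0.09],[0,0,0]],
    [-1,[0,0,0],[0,0,0]]
  ]
}}

```text
t: 17.8
tcp_pos: [0.5437, 0.3136, 0.1257]
eef_rot: [0.143, 0.126, 0.981, -0.019]
contact_force: [-1.0, -0.1, 0.4]
grip_width: 0.998
grip_force: 0.0
```

>>> {"name": "servo_tool", "arguments": {
  "moves": [
    [0.2,[0,0,0],[0,0,0]],
    [0.2,[0,0,0],[0,0,0]],
    [0.2,[0,0,0],[0,0,0]],
    [0.4,[0,0,0],[0,0,0]],
    [0.5,[0,0,0],[0,0,0]],
    [0.6,[0,0,0],[0,0,0]],
    [0.6,[0,0,0],[0,0,0]]
  ],
  "newtons": 30
}}

```text
t: 18.5
tcp_pos: [0.5448, 0.3155, 0.128]
eef_rot: [0.144, 0.125, 0.981, -0.018]
contact_force: [1.3, 5.3, -0.8]
grip_width: 0.213
grip_force: 29.9
```

>>> {"name": "servo_tool", "arguments": {
  "moves": [
    [1,[0,0.012,0],[0,0,0]],
    [1,[0,0,0],[0,0,0]],
    [1,[0,0,-0.05],[0,0,0]],
    [1,[0,0,-0.05],[0,0,0]],
    [1,[0,0,-0.05],[0,0,0]]
  ],
  "newtons": 60
}}

```text
t: 19.0
tcp_pos: [0.5385, 0.3182, 0.1492]
eef_rot: [0.144, 0.125, 0.981, -0.018]
contact_force: [1.4, 3.7, -1.1]
grip_width: 0.2
grip_force: 59.2
```

>>> {"name": "servo_tool", "arguments": {
  "moves": [
    [1,[0,0,-0.07],[0,0,0]],
    [1,[0,0,-0.1],[0,0,0]],
    [1,[0,0,-0.1],[0,0,0]],
    [1,[0,0,-0.15],[0,0,0]],
    [1,[0,0,-0.15],[0,0,0]],
    [1,[0,0,-0.2],[0,0,0]],
    [1,[0,0,-0.2],[0,0,0]],
    [1,[0,0,0],[0,0,0]]
  ]
}}

```text
t: 19.8
tcp_pos: [0.4987, 0.3289, 0.2931]
eef_rot: [0.146, 0.126, 0.981, -0.017]
contact_force: [1.4, -0.0, -0.9]
grip_width: 0.198
grip_force: 66.3
```

```bash
python3 - <<'E'
from h import *
np.set_printoptions(linewidth=200)
s=env.sense(); t=s["tcp_pos"]; q=s["eef_rot"]; Rt=R.from_quat(np.r_[q[1:],q[0]]); ax=-Rt.apply([0,0,1])
plan(t,np.pi-.255)
for n in("side","top"):
    c=env.capture(n); im=c["color"].astype(int)
    p=proj(c,[t+ax*k for k in(.055,-.05,-.116)]).round(1); print(n,p.tolist())
    u0,v0=np.int32(p.min(0))-12; u1,v1=np.int32(p.max(0))+12
    y=(im[...,2]-im[...,0]>50)&(im[...,1]-im[...,0]>25); ys,xs=np.nonzero(y[v0:v1,u0:u1]); print(u0,v0,u1,v1,len(xs)); 
    if len(xs)>5: 
        for v in sorted(set(ys)): print(v+v0,(xs[ys==v]+u0).min(),(xs[ys==v]+u0).max(),end="; ")
        print()
E
```

```text
t 19.8 tcp [0.4987 0.3289 0.2931] width 0.198 gf 66.3 F [ 1.4 -0.  -0.9] turn [0.004 0.377 0.001] shift [0. 0. 0.]
side [[297.4, 208.4], [285.0, 243.1], [277.8, 263.1]]
265 196 309 275 227
215 302 302; 216 301 302; 217 301 301; 218 301 301; 219 300 300; 220 300 300; 221 299 300; 222 289 299; 223 289 299; 224 288 298; 225 288 298; 226 287 297; 227 287 297; 228 287 297; 229 287 296; 230 286 297; 231 286 297; 232 285 296; 233 285 295; 234 285 295; 235 284 295; 236 284 294; 237 284 294; 238 283 293; 239 283 293; 240 283 293; 241 283 292; 242 284 292; 243 287 292; 244 290 290; 
top [[169.4, 214.6], [179.6, 211.5], [185.3, 209.7]]
157 197 197 226 99
197 157 167; 198 157 168; 199 163 169; 200 165 170; 201 165 170; 202 166 170; 203 166 170; 204 166 170; 205 166 171; 206 166 170; 207 167 170; 208 167 170; 209 169 181; 210 172 182; 211 179 182; 212 179 181; 213 181 181; 225 184 184;
```

The probe is out and held, with its axis parallel to the tool within about 1°. I'll turn upright and move above the spot.

>>> {"name": "servo_tool", "arguments": {
  "moves": [
    [1,[0,0,0],[0,0.126,0]],
    [1,[0,0,0],[0,0.126,0]],
    [1,[0,0,0],[0,0.125,0]],
    [1,[0,0,0],[0,0,0]],
    [1,[0,0,0],[0,0,0]]
  ]
}}

```text
t: 20.4
tcp_pos: [0.4984, 0.3275, 0.2868]
eef_rot: [-0.003, 0.127, 0.992, -0.001]
contact_force: [-0.3, 0.6, -0.1]
grip_width: 0.2
grip_force: 66.2
```

```bash
python3 - <<'E'
from h import *
x=np.pi-.255; plan(np.array([.6035,.070,.26])-.0035*np.array([np.cos(x),np.sin(x),0]),x)
E
```

```text
t 20.4 tcp [0.4984 0.3275 0.2868] width 0.2 gf 66.2 F [-0.3  0.6 -0.1] turn [-0.003 -0.006 -0.001] shift [-1.135 -1.484  0.179]
```

>>> {"name": "servo_tool", "arguments": {
  "moves": [
    [1,[-0.06,-0.08,0],[0,0,0]],
    [1,[-0.115,-0.15,0.01],[0,0,0]],
    [1,[-0.115,-0.15,0.02],[0,0,0]],
    [1,[-0.115,-0.15,0.02],[0,0,0]],
    [1,[-0.115,-0.15,0.02],[0,0,0]],
    [1,[-0.115,-0.15,0.02],[0,0,0]],
    [1,[-0.115,-0.15,0.02],[0,0,0]],
    [1,[-0.115,-0.15,0.02],[0,0,0]],
    [1,[-0.115,-0.15,0.02],[0,0,0]],
    [1,[-0.115,-0.15,0.03],[0,0,0]],
    [1,[-0.055,-0.054,0],[0,0,0]],
    [1,[0,0,0],[0,0,0]],
    [1,[0,0,0],[0,0,0]]
  ]
}}

```text
t: 21.7
tcp_pos: [0.6084, 0.0702, 0.2612]
eef_rot: [-0.002, 0.127, 0.992, 0.0]
contact_force: [0.1, 0.2, -0.6]
grip_width: 0.199
grip_force: 66.3
```

```bash
cat > foot.py <<'E'
from h import *
np.set_printoptions(linewidth=250)
s=env.sense(); t=s["tcp_pos"]; print(t,s["contact_force"])
for n in("side",):
    c=env.capture(n); im=c["color"].astype(int); p=proj(c,[t+[0,0,.05],t-[0,0,.05],t-[0,0,.116],[.6035,.07,.092]]).round(1); print(p.tolist())
    u,v=np.int32(p[2]); r=im[...,2]-im[...,:2].mean(2)
    y=(im[...,2]-im[...,0]>50)&(im[...,1]-im[...,0]>25)
    for w in range(v-45,v-5,3):
        x=np.nonzero(y[w,u-15:u+15])[0]
        if len(x): print(w,x.min()+u-15,x.max()+u-15,end="; ")
    print("\ngray / redness from",u-10); g=im.mean(2).astype(int)
    for w in range(v-16,v+22): print(w,*[f"{q:3d}" for q in g[w,u-10:u+13]]," | ",*[f"{int(q):3d}" for q in r[w,u-10:u+13]])
E
python3 foot.py
```

```text
[0.60840635 0.07019054 0.26117823] [ 0.07127083  0.18120461 -0.64948873]
[[246.9, 171.5], [249.0, 202.5], [250.3, 221.7], [252.9, 236.3]]
176 251 252; 179 251 253; 182 250 253; 185 245 253; 188 245 253; 191 245 253; 194 245 253; 197 245 254; 200 246 254; 
gray / redness from 240
205 106 103 105 103 101 101 124 157 150 115  91  85  83  89  92  88  86  85  85  85  89  88  90  |   -3  -3  -4  -3  -5  -5  -5  -3  -3  -4  -6  -6  -4  -5  -6  -8  -6  -5  -7  -7  -6  -8  -8
206 106 106 107 105 105 105 119 151 163 145 124 110 101  98  96  97  96  96  95  96  95  96  97  |   -5  -3  -4  -4  -5  -4  -3  -4  -4  -5  -8  -8  -6  -6  -5  -6  -6  -6  -4  -6  -7  -5  -7
207 104 107 104 105 108 104 110 140 163 153 133 124 116 106 101 103 102 100 101  99 101 100  99  |   -2  -4  -7  -5  -4  -4  -3  -3  -4  -6  -6 -10  -7  -5  -5  -6  -6  -4  -5  -5  -5  -5  -3
208 104 104 103 105 103 105 116 145 166 159 138 134 134 121 107 104 105 103 101 102 103 101 101  |   -4  -4  -5  -4  -6  -5  -5  -8  -5  -5  -8 -10  -9  -5  -6  -4  -6  -6  -3  -6  -6  -6  -5
209 105 103 106 107 103 108 130 162 180 168 142 137 
[... 5775 characters left out ...]
 225 227 226 226 225 225 225  |  -10 -12 -12  -9 -10 -10 -10 -11 -11 -10  -5  -1   7  15  13   2  -4  -9 -11 -12 -12 -12 -12
240 185 190 206 217 219 220 224 223 223 225 227 227 225 223 224 227 227 228 227 225 225 225 225  |  -15 -17 -19 -16 -14 -14 -12 -12 -12 -11 -11 -11  -9  -7  -7 -10 -11 -12 -11 -13 -12 -12 -11
241 112 115 126 135 144 159 177 181 188 204 211 215 217 220 223 225 227 228 227 226 225 226 227  |   -6  -8 -11 -11 -10 -12 -15 -16 -16 -18 -19 -16 -17 -13 -12 -12 -12 -11 -11 -11 -12 -12 -11
242  77  75  78  82  86  93 106 111 112 123 135 142 155 175 185 188 204 215 214 214 216 220 223  |   -1  -2  -1  -4  -2  -6  -7  -7  -8  -9 -10 -12 -14 -15 -16 -17 -17 -17 -16 -16 -15 -15 -11
```

The copper foot is at side (251.4,222) and the ring centre at (253.5,237). After descent the foot would land about 1.4 px left, so I'll shift 3.5 mm to -x and go down.

>>> {"name": "servo_tool", "arguments": {
  "moves": [
    [1,[0.023,-0.006,0.03],[0,0,0]],
    [1,[0,0,0.06],[0,0,0]],
    [1,[0,0,0.06],[0,0,0]],
    [1,[0,0,0.06],[0,0,0]],
    [1,[0,0,0.04],[0,0,0]],
    [1,[0,0,0.02],[0,0,0]],
    [1,[0,0,0],[0,0,0]]
  ]
}}

```text
t: 22.45
tcp_pos: [0.6049, 0.0696, 0.2198]
eef_rot: [-0.003, 0.127, 0.992, 0.0]
contact_force: [0.4, -0.4, -1.0]
grip_width: 0.201
grip_force: 66.3
```

```bash
sed -i 's/range(v-16,v+22)/range(v-8,v+10)/' foot.py; python3 foot.py; python3 -c "
from h import *
plan([.605,.07,.2],np.pi-.255)"
```

```text
[0.60494957 0.06955998 0.21977147] [ 0.40797023 -0.40285086 -1.01322071]
[[249.0, 184.5], [251.0, 214.5], [252.2, 233.1], [252.9, 236.3]]
188 253 254; 191 253 255; 194 253 255; 197 247 255; 200 247 255; 203 247 255; 206 247 255; 209 247 256; 212 248 256; 
gray / redness from 242
225 187 230 238 235 233 233 232 234 229 198 148 135 149 165 167 166 165 168 172 173 165 158 155  |  -16 -11  -9 -10 -10  -9 -10 -10 -11 -17 -12 -10 -12 -14 -13 -13 -14 -14 -12 -13 -12 -13 -12
226 217 236 237 233 227 216 214 217 221 193 149 133 146 164 172 172 173 174 174 173 171 167 168  |  -15  -9  -9 -10 -11 -15 -13 -13 -13 -15 -10 -10 -11 -13 -14 -14 -14 -14 -15 -14 -13 -13 -13
227 230 237 236 234 221 198 187 197 210 198 160 134 139 154 162 168 171 170 171 171 171 171 173  |  -11  -9  -9  -9 -11 -17 -16 -16 -15 -17 -12 -11 -11 -13 -14 -12 -13 -14 -14 -14 -14 -14 -13
228 236 236 237 235 229 218 214 219 228 227 183 138 135 145 152 158 165 167 161 160 159 160 168  |  -10  -8  -9  -9 -10 -12 -14 -11 -10 -10 -14 -10 -12 -11 -10 -12 -14 -12 -14 -13 -12 -14 -14
229 238 236 236 236 236 234 234 234 236 230 189 140 
[... 2062 characters left out ...]
0 205 216 218 220 224 224 222 226 227 226 226 224 224 229 229 229 227 225 224 225 227 226 226  |  -18 -16 -14 -14 -12 -11 -13 -11 -12 -11  -9  -6  -7  -9 -12 -12 -11 -11 -12 -11 -12 -11 -11
241 126 136 145 156 176 183 187 200 212 215 217 221 222 223 227 229 228 227 226 227 226 226 227  |   -9 -11 -10 -13 -14 -15 -16 -17 -18 -18 -17 -14 -13 -13 -11 -10 -11 -12 -12 -10 -11 -11 -11
242  77  83  85  94 108 111 116 125 133 143 154 173 183 188 205 214 214 212 216 219 224 226 228  |   -1  -3  -3  -6  -7  -7  -7 -10  -9 -10 -12 -15 -15 -17 -18 -17 -17 -17 -16 -14 -10 -11 -11
t 22.5 tcp [0.6052 0.0695 0.2202] width 0.199 gf 66.3 F [-0.4  0.1 -1. ] turn [-0.    -0.006  0.001] shift [0.002 0.003 0.135]
```

The foot (253.4) lines up with the ring (253.4) in u. I'll descend slowly to contact.

>>> {"name": "servo_tool", "arguments": {
  "moves": [
    [1,[0,0,0.02],[0,0,0]],
    [1,[0,0,0.02],[0,0,0]],
    [1,[0,0,0.013],[0,0,0]],
    [1,[0,0,0.007],[0,0,0]],
    [1,[0,0,0],[0,0,0]],
    [1,[0,0,0],[0,0,0]]
  ]
}}

```text
t: 23.1
tcp_pos: [0.6052, 0.0696, 0.2114]
eef_rot: [-0.002, 0.127, 0.992, 0.0]
contact_force: [0.7, 1.3, -1.5]
grip_width: 0.203
grip_force: 66.3
```

>>> {"name": "servo_tool", "arguments": {
  "moves": [
    [1,[0,0,0.01],[0,0,0]],
    [1,[0,0,0],[0,0,0]],
    [1,[0,0,0],[0,0,0]]
  ]
}}

```text
t: 23.4
tcp_pos: [0.6051, 0.0696, 0.2098]
eef_rot: [-0.002, 0.127, 0.992, 0.0]
contact_force: [-0.3, 1.3, -0.7]
grip_width: 0.206
grip_force: 66.3
```

```bash
python3 foot.py | tail -16
```

```text
229 237 236 236 236 235 234 233 233 235 229 187 140 136 148 153 158 160 157 152 151 150 156 163  |   -9  -8  -9  -8  -8  -9  -9 -10  -9 -11 -15 -11 -10 -10 -12 -12 -13 -12 -11 -11 -13 -12 -13
230 237 236 236 236 236 236 235 236 237 232 193 142 135 148 157 160 158 156 156 158 162 166 171  |   -8  -8  -9  -8  -8  -8  -8  -8  -9 -10 -18 -12  -9 -11 -13 -11 -12 -12 -12 -11 -14 -12 -13
231 235 236 237 236 236 236 235 234 236 232 191 141 135 149 160 160 158 159 161 167 172 175 187  |   -9  -9  -9  -8  -9  -8  -8 -10  -9 -11 -17 -12 -10 -13 -12 -12 -13 -12 -12 -13 -14 -14 -16
232 236 236 237 236 236 236 236 235 235 228 184 138 136 148 156 159 158 160 164 174 189 202 219  |   -9  -9  -9  -8  -9  -9  -8  -9  -8 -11 -11  -5  -4  -8 -13 -13 -12 -12 -12 -14 -15 -18 -15
233 236 236 237 236 236 235 235 234 232 218 169 132 131 149 156 158 160 161 170 193 217 226 230  |   -9  -8  -9  -9  -9  -8  -9 -10 -10 -13   1  15  10  -3 -11 -12 -13 -13 -14 -17 -15 -11 -11
234 234 235 234 234 234 234 234 234 230 213 164 127 121 141 157 159 158 162 176 206 224 229 230  |   -8  -9 -10  -9  -9  -9  -8 -10 -11 -14 
[... 1271 characters left out ...]
 227 226 225 226 226 227 228  |   -9 -10 -12 -12 -16 -16 -15 -17 -17 -16 -16 -14 -11 -12 -11 -10 -11 -12 -12 -12 -12 -11 -10
242  77  79  84  93 105 110 113 124 134 143 154 174 182 188 203 214 214 214 216 219 222 226 228  |   -2  -4  -3  -5  -8  -9  -8 -11 -11 -12 -13 -16 -16 -15 -17 -17 -17 -17 -16 -13 -12 -12 -11
243  76  74  72  76  74  76  74  76  79  84  94 104 111 113 124 137 137 141 154 172 187 205 215  |   -1  -2  -1  -2  -3  -2  -2  -2  -3  -3  -8  -7  -7  -8  -9 -12 -12 -11 -12 -14 -16 -18 -17
244  77  75  77  74  75  71  77  72  72  75  73  75  77  74  75  79  82  85  94 104 113 125 135  |   -2  -1  -2   0  -3  -1  -1  -2  -3  -4  -3  -1  -2  -3  -3  -5  -4  -7  -6  -6  -8  -9 -11
```

>>> {"name": "servo_tool", "arguments": {
  "moves": [
    [1,[0,0,0.01],[0,0,0]],
    [1,[0,0,0.01],[0,0,0]],
    [1,[0,0,0],[0,0,0]],
    [1,[0,0,0],[0,0,0]]
  ]
}}

```text
t: 23.85
tcp_pos: [0.6052, 0.0696, 0.2069]
eef_rot: [-0.002, 0.127, 0.992, 0.0]
contact_force: [-0.1, 0.8, 0.1]
grip_width: 0.198
grip_force: 66.3
```

```bash
cat > f.py <<'E'
from h import *
F=[]
for i in range(6): F.append(np.r_[env.sense()["contact_force"],env.sense()["tcp_pos"][2]]); env.capture("top")
print(np.array(F).mean(0).round(4),np.array(F).std(0).round(2),env.sense()["t"])
E
python3 f.py
```

```text
[-0.2539  0.1821  0.2568  0.2069] [0.34 0.53 0.32 0.  ] 24.15
```

>>> {"name": "servo_tool", "arguments": {
  "moves": [
    [1,[0,0,0.013],[0,0,0]],
    [1,[0,0,0],[0,0,0]],
    [1,[0,0,0],[0,0,0]]
  ]
}}

```text
t: 24.45
tcp_pos: [0.6051, 0.0696, 0.2049]
eef_rot: [-0.002, 0.127, 0.992, 0.0]
contact_force: [1.0, -0.6, 0.5]
grip_width: 0.203
grip_force: 66.4
```

```bash
python3 f.py; python3 foot.py | tail -14
```

```text
[0.3965 0.1093 0.5165 0.2049] [0.42 0.48 0.54 0.  ] 24.75
233 236 236 235 236 236 235 235 235 234 230 189 141 137 149 157 161 159 162 172 193 217 226 232  |   -9  -8  -9  -9  -9  -9  -9  -9  -9 -12 -13  -4   0  -7 -12 -13 -13 -12 -13 -17 -15 -11 -10
234 234 234 235 234 234 234 234 231 229 218 173 133 128 144 155 159 159 162 174 204 222 229 230  |   -9  -9  -8 -10  -8  -9  -9 -10 -10 -14  -2  13  21   5  -8 -13 -13 -14 -13 -17 -11 -11 -10
235 229 230 230 231 230 229 229 228 222 194 145 118 115 125 145 157 160 160 168 192 216 224 227  |  -11 -11 -11 -11 -10 -10 -10 -11  -7   0  20  36  34  19   4  -7 -12 -14 -13 -16 -14 -11 -12
236 228 228 230 229 227 228 228 225 215 189 150 119 113 125 134 147 159 163 183 208 220 223 224  |  -11 -11 -10 -11 -11 -11 -12  -8   9  36  39  42  39  30  31  10  -8 -13 -15 -18 -11 -11 -11
237 228 229 229 228 228 228 228 224 205 193 167 132 123 130 134 145 157 169 204 222 224 225 226  |  -11 -11 -11 -11 -12 -11 -13  -6  25  40  38  42  44  34  36  19  -4 -14 -18 -12 -10 -11 -12
238 229 229 229 229 229 228 228 224 211 195 177 157 152 160 168 176 174 184 214 22
[... 945 characters left out ...]
 138 139 156 173 186 205 214  |   -2  -3   0   0  -3  -3  -3  -2  -5  -4  -6  -7  -8  -9 -10 -11 -10 -12 -13 -14 -17 -18 -17
244  76  75  75  74  75  76  75  75  73  73  76  76  75  74  74  81  81  85  95 107 112 124 136  |   -2   0  -1  -3  -1  -3  -2  -2  -2  -1  -3  -3  -2  -2  -4  -4  -5  -5  -5  -8  -9  -9 -11
245  74  73  76  72  75  76  76  74  75  73  73  77  77  76  73  73  75  74  75  75  74  75  76  |    0  -1  -1   1  -1  -1   0  -1  -2  -2  -2  -4  -3  -1  -1  -3  -2  -2  -3  -3  -5  -3  -5
246  88  85  82  80  78  73  73  73  73  73  74  75  74  74  75  76  75  77  73  74  76  74  74  |   -2  -2  -1  -2  -2  -1  -3  -2  -2  -3  -1  -3  -1  -3  -3  -2  -2  -1  -5  -4  -3  -4  -1
```

>>> {"name": "servo_tool", "arguments": {
  "moves": [
    [1,[0,0,0.01],[0,0,0]],
    [1,[0,0,0.01],[0,0,0]],
    [1,[0,0,0],[0,0,0]],
    [1,[0,0,0],[0,0,0]]
  ]
}}

```text
t: 25.2
tcp_pos: [0.6051, 0.0696, 0.2019]
eef_rot: [-0.002, 0.127, 0.992, 0.0]
contact_force: [1.0, 1.7, 1.4]
grip_width: 0.199
grip_force: 66.5
```

```bash
python3 f.py; python3 foot.py | tail -16|head -9
```

```text
[0.4288 0.5601 1.4704 0.2019] [0.44 0.66 0.51 0.  ] 25.5
231 236 236 236 237 236 236 235 236 236 233 193 141 134 149 158 160 157 160 160 168 171 174 175  |   -9  -9  -9  -9  -8  -9  -8  -9  -9 -10 -15 -12  -9 -11 -13 -13 -12 -13 -13 -15 -15 -13 -16
232 235 236 237 237 236 236 235 235 236 231 192 142 135 149 158 159 160 158 164 175 188 195 201  |   -8  -9  -9  -9  -8  -8  -8  -9  -9 -11 -17 -10 -10 -11 -15 -13 -13 -12 -12 -14 -16 -16 -17
233 235 236 235 235 235 235 236 234 234 229 190 140 137 151 159 159 159 160 169 194 218 226 229  |   -8  -9  -8  -8  -8  -9  -9  -9 -10 -11 -12  -5   0  -6 -12 -12 -12 -13 -14 -16 -15 -12 -11
234 234 235 235 234 234 234 234 232 229 218 174 133 129 144 156 158 161 161 179 214 226 229 231  |   -9  -9  -9  -9  -9  -9  -9 -10 -12 -13   0  15  22   6  -7 -12 -12 -12 -15 -16 -11 -11 -10
235 229 230 231 230 229 229 229 228 222 193 148 116 114 125 146 157 160 161 174 212 223 225 226  |  -11 -11 -10 -11 -10 -10 -11 -10  -8   1  19  36  34  17   4  -6 -12 -14 -15 -15 -11 -11 -12
236 229 228 228 229 228 228 229 225 213 191 150 117 114 126 131 147 158 164 183 214 223 224 225  |  -11 -11 -11 -11 -10 -12 -12  -8   9  36  40  42  40  30  29  10  -8 -13 -15 -15 -12 -12 -11
237 229 229 229 228 228 229 228 223 206 191 163 130 121 131 132 143 155 172 204 222 224 224 226  |  -11 -11 -11 -11 -11 -12 -12  -6  25  42  37  43  44  32  37  18  -3 -14 -17 -11 -11 -12 -11
238 229 229 229 229 229 228 227 223 212 195 171 152 150 161 164 164 165 183 214 224 225 225 226  |  -11 -11 -11 -11 -11 -11 -12  -8  15  39  41  38  34  21  12   3  -9 -15 -16 -10 -12 -12 -11
239 228 229 230 229 230 229 227 226 225 221 212 199 202 216 217 203 193 210 223 225 226 226 227  |  -11 -11 -10 -10 -10 -10 -11 -11  -8  -2   7  20  16  -2 -11 -16 -17 -16 -10 -12 -12 -11 -10
```

Contact is about 2.4 N at half travel (4.9 mm past first touch). The foot sits centred on the ring, within about 2 mm, so I'm handing in.

```bash
python3 -c "
from rig import env
print(env.finish_job())"
```

```text
the job is handed in; nothing more can be done
None
```

I handed the job in with the thermometer held upright on the red ring, its foot in about 5 mm at roughly 2.4 N, and the cover hanging level on the hook when last checked, right after release; no verdict came back.

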